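Put the short ends of brass stock back on their trays

TASK

Sort the five loose pieces of brass on the jeweller's bench back to where each kind is kept: the two square bars lying flat side by side in the empty tray, the two tube rings fully down on the two-post stand with one on each post, and the channel legs-down, nested between the two that lie legs-up in their tray, one of its legs seated in each of their troughs. Leave the red lid and the charcoal block where they are.

Things in the scene. Friction and masses are not known exactly. Their poses are not given: they have to be found in the camera images.
- channel: Loose brass channel (U section), 90 mm long (its x), 36 mm wide (y), 22 mm high (z), wall 3 mm all round, about 0.17 kg; it starts and stays legs-down with its web on top, so from above it is a plain 90 x 36 mm rectangle. Origin: centre of its underside, level with the ends of the legs; z up.
- bar_a: Loose square brass bar, 80 mm long (its x) and 18 x 18 mm, about 0.22 kg. Origin: centre of its underside. The two bars are alike and may go to either side of their tray.
- bar_b: The other square brass bar, the same as bar_a.
- ring_a: Loose ring cut from brass tube, standing on its end: 44 mm outside diameter, 37 mm bore, 20 mm high, about 0.075 kg. Origin: centre of its underside, on its axis (z up). The two rings are alike and either may go on either post.
- ring_b: The other brass tube ring, the same as ring_a.
- bar_tray: Fixed square shallow grey metal tray, empty at the start, for the bars: 126 x 126 mm outside, 118 x 118 mm inside, floor 4 mm thick, rim 16 mm above the bench. Origin: centre of its underside; x and y along its sides, z up.
- channel_tray: Fixed grey metal tray, 120 (x) x 84 mm (y), inside 112 x 76, floor 4, rim 16 mm up. In it two channels like the loose one lie legs-up along x, centre lines at y = +-18.5 mm; their leg tops are 26 mm above the bench, trough floors 7 mm, troughs 30 mm wide. The nested channel sits at y = 0 (10 mm play); let go with its legs between theirs, it settles the last 7 mm. Origin: centre of underside, z up.
- ring_stand: Fixed grey metal stand for tube rings: board 70 mm (its x) by 150 mm (y), 12 mm thick, with two upright posts 12 mm in diameter at x = 0, y = +38 and -38 mm, standing 40 mm above the board (tops 52 mm above the bench). Origin: centre of the board's underside, z up.
- red_lid: Red plastic jar lid, 82 mm across and 16 mm high, lying open side up on the bench to the robot's left; a bystander to leave alone. Origin: centre of its underside.
- charcoal: Black charcoal soldering block, 80 x 55 x 30 mm, lying on a 12 mm thick soldering board to the robot's right; a bystander to leave alone. Origin: centre of its underside.
Mind the look-alikes: they are no part of the job. Of the things shaped like the ring_stand, the grey one is meant.

How it is judged:
By the outcome, as a careful person would: the job done as asked, in the order asked, and still so for the second after the job is handed in, with the robot touching nothing.
It also fails if it takes over 136 s, if anything falls off the work surface, if the arm or the gripper's body presses on something with over 40 N, if the wrist force passes 120 N, or if a joint passes its speed limit or range.

ROBOT

A 6-joint arm with a two-finger parallel gripper is mounted at the origin on the work surface. World frame = base frame: x ahead of the robot, y to its left, z up, the work surface at z = 0. Lengths are in m, angles in degrees, forces in N, time in s.
With the tool pointing down it reaches from about 0.35 to 0.875 m from the base axis. Payload 4.2 kg.
Tool frame: the origin (TCP) lies where the fingers leave the gripper's body, on its centre line; the fingertips stand 70 mm ahead of it and the grasp point (between the pads) lies 51 mm ahead of it; z points along the fingers, y is the direction in which the jaws open and shut (so a half turn about z gives the same grasp; the last joint's range is limited). The gripper opens to 87 mm and grips with 3 to 60 N. Pads are 19 mm wide; open, the fingers measure 117 mm over their backs; the gripper's body (75 mm by 190 mm) begins 51 mm behind the grasp point.
Start: joints at [-49.928, 22.042, 0.453, 0, -68.411, -14.817], TCP at [0.267, -0.565, 0.292] pointing down, gripper open.
Joint ranges: [-179.83, 179.83], [-69.29, 118.12], [-61.27, 80.66], [-181.25, 117.63], [-171.15, -9.14], [-177.46, 177.46]. Speed limits (degrees/s): [159.86, 159.86, 180, 180, 180, 180].

INTERFACE

Orientations are given as a 3x3 rotation matrix whose columns are the frame's x, y, z axes.
In Python, from station import sense, capture, camera_model, finish_job gives the robot as it stands.
- The arm moves only by the shell command python3 -m inch 'ROWS'. ROWS is JSON, a list of rows, each an object with "hand": the closure, from 0 (fully open) to 1 (shut); "slide": the shift along the world's x, y, z in cm, a list of three; "yaw": the turn about the world's z in rad. A call has 1 to 10 rows; each row is the pose to reach, as a shift and turn from the pose commanded when the call began; what a row does not reach only later rows make up. A row lasts 1/8 s, in which the tool goes at most 62.5 mm and 10.7 degrees, less where a joint would pass 70% of its speed; a pose out of reach is approached as far as the arm can. A call with a gripper value outside its range is refused whole. The fingers move at their own pace and stop on an object; the grip force is fixed at half the most. Time passes only in rows, so rows that repeat a pose let the fingers close. It gives the time, the measured TCP pose, the force and the opening at its end, in the units of the state.
- sense(): the state, without advancing time (a new reading comes with each control period).
- capture(name): name is "scene" or "top" or "wrist"; returns the picture (384x512x3 uint8, blue, green, red); there is no depth.
- camera_model(name): a dict with "mtx" (3x3 intrinsics, pixels), "k1" (the pictures are not rectified: a ray, as slopes to the right and down, at radius r is drawn at 1 + k1 r^2 times it, then the intrinsics apply), "xyz" and "orientation" of the camera in the world; the wrist camera has in their place "tool_from_camera" (4x4, takes a point from camera to tool coordinates, whose origin is the TCP and whose axes are the flange's). Camera axes: x right, y up, looking along -z (the intrinsics and any distortion apply to the point x, -y, -z); pixel columns grow to the right and rows downward; lengths in m; the calibration is good to about 2 mm. A picture is of the moment at which its call begins: read the wrist's pose just before it. camera_model takes no time and is no camera call.
- finish_job(): hands the job in, once; it reports no verdict.
The state is a dict: "time_s": time; "joints": joint angles; "joint_velocities": joint speeds; "effort": joint torques, N m; "tcp_pos": TCP position; "ee_rot": TCP orientation; "wrist_force": force on the tool from outside, world axes, zero at the start; "moment": the same for the moment, N m; "gripper_width": opening from 0.0 (shut) to 1.0 (fully open).
Only numpy, scipy, OpenCV 4.12 (cv2) and the standard library are available. Lean on these libraries where they do the work, as an engineer would, in place of code of your own. Each camera call takes 0.05 s, during which the arm holds its last target. There are 200 camera calls.

## Working session

There is one attempt and no reset: what is moved stays moved. The work goes in short steps, Python scripts to look and compute and a shell command to move; the robot and the scene stay as the last step left them, time stands still between calls to the robot, and variables do not carry over. Pictures are saved under pics/ and viewed, about 12 in all and at most 16, crops included, and the job is handed in when it is done.

```bash
mkdir -p pics; ls
cat > h.py <<'E'
import numpy as np, cv2
from station import sense, capture, camera_model
def pose(name, s=None):
    m=camera_model(name)
    if 'tool_from_camera' in m:
        T=np.array(m['tool_from_camera']); R=np.array(s['ee_rot']); p=np.array(s['tcp_pos'])
        return m, R@T[:3,:3], R@T[:3,3]+p
    return m, np.array(m['orientation']), np.array(m['xyz'])
def ray(name,uv,z,s=None):
    m,R,p=pose(name,s); K=np.array(m['mtx']); k=m['k1']
    u=cv2.undistortPoints(np.array(uv,float).reshape(-1,1,2),K,np.array([k,0,0,0.]))[:,0]
    d=np.c_[u[:,0],-u[:,1],-np.ones(len(u))]@R.T
    return p+d*((z-p[2])/d[:,2])[:,None]
def proj(name,P,s=None):
    m,R,p=pose(name,s); c=(np.atleast_2d(P)-p)@R; x=c[:,0]/-c[:,2]; y=-c[:,1]/-c[:,2]
    r=1+m['k1']*(x*x+y*y); K=np.array(m['mtx'])
    return np.c_[K[0,0]*x*r+K[0,2],K[1,1]*y*r+K[1,2]]
def shot(name,f,scale=1):
    s=sense(); im=capture(name); cv2.imwrite(f'pics/{f}_raw.png',im)
    import json; json.dump({'ee_rot':np.array(s['ee_rot']).tolist(),'tcp_pos':list(map(float,s['tcp_pos']))},open(f'pics/{f}.json','w'))
    return im,s
E
python3 - <<'E'
from h import *
a,s=shot('top','top0'); b,_=shot('scene','scene0')
cv2.imwrite('pics/top0.png',cv2.resize(a,(800,600),interpolation=cv2.INTER_CUBIC)); cv2.imwrite('pics/scene0.png',cv2.resize(b,(800,600)))
print(s); 
for n in('top','scene','wrist'): print(camera_model(n))
E
```

```text
pics
{'time_s': 0.0, 'joints': array([-4.99265282e+01,  2.20923629e+01,  3.78929179e-01, -2.95683703e-02,
       -6.84137369e+01, -1.48175764e+01]), 'joint_velocities': array([-0.10521209,  0.06517318,  0.00021866,  0.00853041, -0.05135348,
        0.05146791]), 'effort': array([ 9.97547540e-04, -3.90665317e+01,  1.87403673e+01,  4.21979651e+00,
        1.09404660e-02, -1.96553897e-04]), 'tcp_pos': array([ 0.26649665, -0.56482152,  0.29113528]), 'ee_rot': array([[-9.04492412e-01, -4.26488393e-01, -1.06163792e-03],
       [-4.26489702e-01,  9.04490190e-01,  2.00732917e-03],
       [ 1.04138488e-04,  2.26839164e-03, -9.99997422e-01]]), 'wrist_force': array([ 0.6602107 ,  0.25081915, -0.92557866]), 'moment': array([-0.01046169,  0.01530881,  0.01763748]), 'gripper_width': 0.9968962100543622}
{'mtx': array([[488.91809828,   0.        , 254.16643575],
       [  0.        , 488.91809828, 184.32453485],
       [  0.        ,   0.        ,   1.        ]]), 'k1': -0.08197262191756625, 'xyz': array([ 0.3844159 , -0.00696373,  1.48299133]), 'orientation': array([[-0.00413972,  0.9955986 , -0.09
[... 364 characters left out ...]
 array([[-0.55153359, -0.4661763 ,  0.69172998],
       [ 0.83394987, -0.32644187,  0.44493069],
       [ 0.01839348,  0.82226235,  0.56881132]])}
{'mtx': array([[266.2788564 ,   0.        , 258.12205743],
       [  0.        , 266.2788564 , 194.36760239],
       [  0.        ,   0.        ,   1.        ]]), 'k1': -0.025940714922356025, 'tool_from_camera': array([[-1.78262833e-04,  9.70854637e-01,  2.39669027e-01,
         6.33318311e-02],
       [ 9.99999961e-01,  1.21748238e-04,  2.50608039e-04,
        -6.58480898e-05],
       [ 2.14124694e-04,  2.39669063e-01, -9.70854621e-01,
        -9.24537024e-02],
       [ 0.00000000e+00,  0.00000000e+00,  0.00000000e+00,
         1.00000000e+00]])}
```

View pics/top0.png

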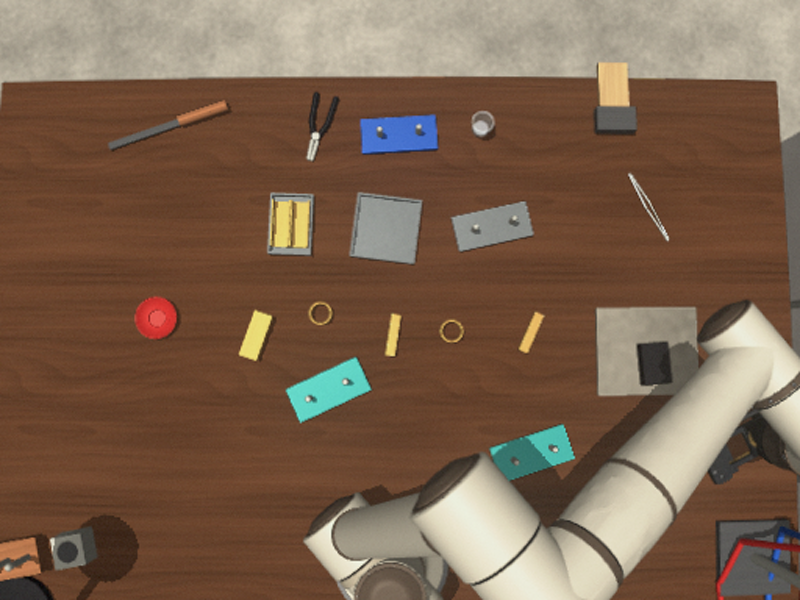

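View pics/scene0.png

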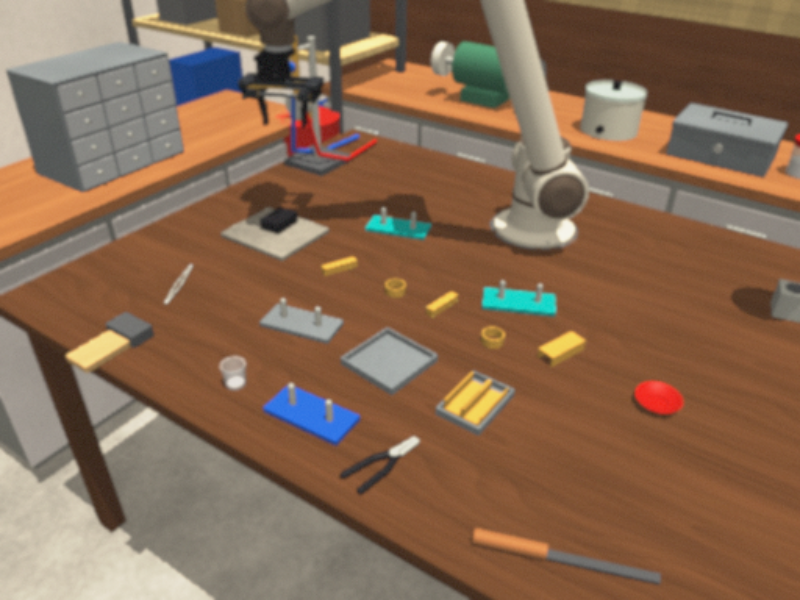

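The top view (800x600) shows:
- **Bars:** (393,335) and (531,333).
- **Rings:** (320,313) and (451,331).
- **Channel:** (256,335).
- **Trays:** channel tray (291,224), empty bar tray (387,228).
- **Stands:** blue (400,134), grey (492,226), teal (328,390) and teal (532,452). The grey one at (492,226) is meant, because the task names its colour.

I'll confirm the stand in a crop and take coarse positions.

Run:
```python
from h import *
a=cv2.imread('pics/top0_raw.png')
cv2.imwrite('pics/crop0.png',cv2.resize(a[110:260,140:370],None,fx=3.4,fy=3.4,interpolation=cv2.INTER_CUBIC))
hsv=cv2.cvtColor(a,cv2.COLOR_BGR2HSV)
for nm,lo,hi,z in(('brass',(18,110,120),(35,255,255),.018),('grey',(0,0,90),(179,45,190),.014)):
    m=cv2.inRange(hsv,lo,hi); m[:110]=0; m[250:]=0
    for c in cv2.findContours(m,cv2.RETR_EXTERNAL,cv2.CHAIN_APPROX_NONE)[0]:
        if cv2.contourArea(c)<60: continue
        r=cv2.minAreaRect(c); b=ray('top',cv2.boxPoints(r),z)
        e=[b[1]-b[0],b[2]-b[1]]; L=[np.linalg.norm(x) for x in e]; l=e[int(np.argmax(L))]
        print(nm,np.round(r[0]),b.mean(0)[:2].round(4),np.round(L,3),'long axis deg',round(np.degrees(np.arctan2(l[1],l[0]))%180,1))
```

```text
brass [339. 213.] [ 0.4358 -0.2708] [0.079 0.02 ] long axis deg 155.0
brass [251. 214.] [ 0.4335 -0.0056] [0.082 0.02 ] long axis deg 170.4
brass [163. 214.] [0.4339 0.2587] [0.093 0.038] long axis deg 160.9
brass [204. 200.] [0.474  0.1342] [0.045 0.039] long axis deg 89.8
brass [185. 142.] [0.6508 0.1946] [0.073 0.089] long axis deg 0.5
grey [426. 223.] [ 0.403  -0.5357] [0.278 0.159] long axis deg 89.7
grey [504. 206.] [ 0.4527 -0.7843] [0.074 0.145] long axis deg 42.1
grey [315. 144.] [ 0.6445 -0.2005] [0.152 0.069] long axis deg 102.6
grey [247. 146.] [0.6411 0.0072] [0.127 0.127] long axis deg 82.6
grey [186. 143.] [0.6502 0.1936] [0.121 0.085] long axis deg 178.2
grey [506. 151.] [ 0.6253 -0.8031] [0.03 0.26] long axis deg 176.5
```

View pics/crop0.png

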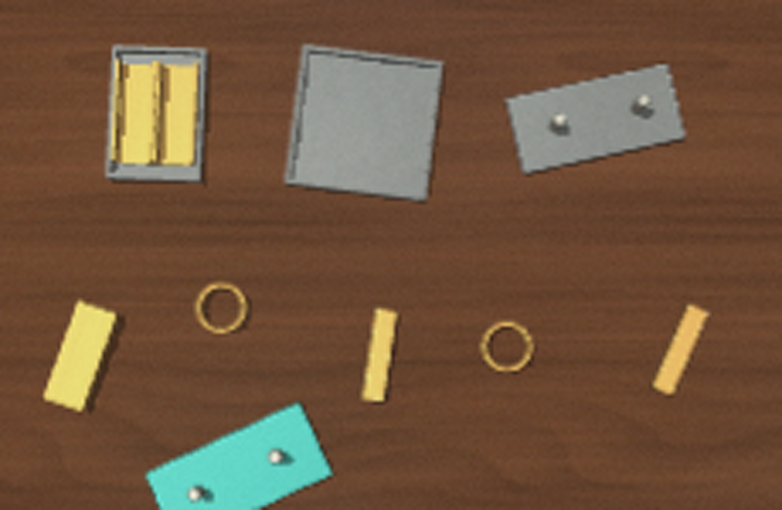

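The crop confirms the grey two-post stand at (595,118) in the crop; the teal one lies below it. Next I'll move above the bench for a nearer wrist view.

```bash
R='{"hand":0,"slide":[25,41.5,1],"yaw":-0.44}'; python3 -m inch '[{"hand":0,"slide":[25,41.5,1],"yaw":-0.44},{"hand":0,"slide":[25,41.5,1],"yaw":-0.44},{"hand":0,"slide":[25,41.5,1],"yaw":-0.44},{"hand":0,"slide":[25,41.5,1],"yaw":-0.44},{"hand":0,"slide":[25,41.5,1],"yaw":-0.44},{"hand":0,"slide":[25,41.5,1],"yaw":-0.44},{"hand":0,"slide":[25,41.5,1],"yaw":-0.44},{"hand":0,"slide":[25,41.5,1],"yaw":-0.44},{"hand":0,"slide":[25,41.5,1],"yaw":-0.44},{"hand":0,"slide":[25,41.5,1],"yaw":-0.44}]'
python3 - <<'E'
from h import *
import time
a,s=shot('wrist','w1'); cv2.imwrite('pics/w1.png',cv2.resize(a,(800,600))); print(s['tcp_pos'],s['time_s'],s['ee_rot'][:,1],s['joints'])
E
```

```text
time_s: 1.35
tcp_pos: [0.5164, -0.1501, 0.3018]
ee_rot: [[-1.0, -0.001, -0.001], [-0.001, 1.0, 0.0], [0.001, 0.0, -1.0]]
wrist_force: [0.4, -0.5, 0.7]
gripper_width: 1.001
[ 0.51635275 -0.15010045  0.30177303] 1.35 [-1.29928172e-03  9.99999152e-01  8.34396988e-05] [ 1.07649417e+00  1.31657165e+01 -1.09143764e+01 -6.67216461e-03
 -6.59950105e+01 -9.09993293e+01]
```

View pics/w1.png

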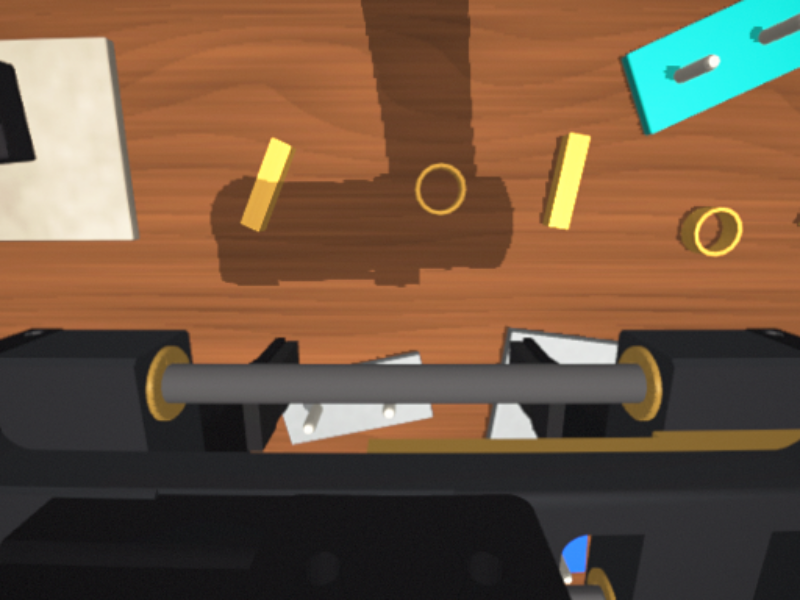

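The wrist view (up is towards the robot, right is +y) shows bars at (266,185) and (568,180) and rings at (440,188) and (713,230). The gripper hides the trays, so I'll back outwards to see them.

```bash
python3 -m inch '[{"hand":0,"slide":[21,14,1],"yaw":0},{"hand":0,"slide":[21,14,1],"yaw":0},{"hand":0,"slide":[21,14,1],"yaw":0},{"hand":0,"slide":[21,14,1],"yaw":0},{"hand":0,"slide":[21,14,1],"yaw":0},{"hand":0,"slide":[21,14,1],"yaw":0},{"hand":0,"slide":[21,14,1],"yaw":0}]'
python3 - <<'E'
from h import *
a,s=shot('wrist','w2'); cv2.imwrite('pics/w2.png',cv2.resize(a,(800,600)))
import json
for f in('w1','w2'):
    im=cv2.imread(f'pics/{f}_raw.png'); s=json.load(open(f'pics/{f}.json')); hsv=cv2.cvtColor(im,cv2.COLOR_BGR2HSV)
    m=cv2.inRange(hsv,(18,130,110),(35,255,255)); m[205:]=0
    for c in cv2.findContours(m,cv2.RETR_EXTERNAL,cv2.CHAIN_APPROX_NONE)[0]:
        if cv2.contourArea(c)<100: continue
        r=cv2.minAreaRect(c)
        for z in(.018,.02): 
            P=ray('wrist',c[:,0],z,s)[:,:2]*1000; q=cv2.minAreaRect(P.astype(np.float32)); b=cv2.boxPoints(q)
            e=[b[1]-b[0],b[2]-b[1]]; l=max(e,key=np.linalg.norm)
            print(f,np.round(r[0]),z,np.round(q[0],1),np.round(q[1],1),'long',round(np.degrees(np.arctan2(l[1],l[0]))%180,1))
E
```

```text
time_s: 2.28
tcp_pos: [0.7257, -0.012, 0.3132]
ee_rot: [[-1.0, 0.001, 0.0], [0.001, 1.0, -0.0], [-0.0, -0.0, -1.0]]
wrist_force: [0.8, -0.9, 0.0]
gripper_width: 1.0
w1 [456. 148.] 0.018 [477.7 130.2] [42.1 54.9] long 90.6
w1 [456. 148.] 0.02 [477.6 128.7] [41.9 54.6] long 90.6
w1 [282. 120.] 0.018 [ 441.8 -117.6] [41.  42.5] long 90.1
w1 [282. 120.] 0.02 [ 441.8 -117.8] [40.8 42.3] long 90.1
w1 [171. 118.] 0.018 [ 439.3 -269. ] [22.2 80.2] long 155.4
w1 [171. 118.] 0.02 [ 439.4 -268.4] [22.1 79.7] long 155.4
w1 [362. 115.] 0.018 [435.   -7.7] [23.7 80.9] long 171.2
w1 [362. 115.] 0.02 [435.1  -8.4] [23.6 80.5] long 171.2
w2 [426. 121.] 0.018 [653.2 226.4] [21.6 91.3] long 178.3
w2 [426. 121.] 0.02 [653.3 225.2] [21.5 90.8] long 178.3
w2 [400. 120.] 0.018 [652. 190.] [20.7 88.2] long 177.7
w2 [400. 120.] 0.02 [652.1 188.9] [20.6 87.8] long 177.7
w2 [379. 119.] 0.018 [650.4 159.6] [ 5.7 89. ] long 177.4
w2 [379. 119.] 0.02 [650.5 158.7] [ 5.7 88.5] long 177.4
```

View pics/w2.png

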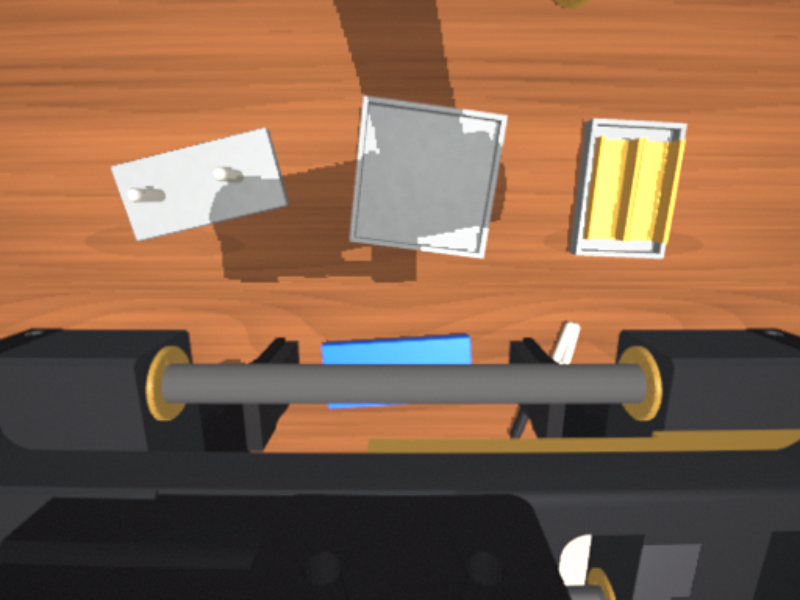

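The second view shows the grey stand at left (posts about (135,194) and (218,174)), the empty bar tray at (430,178) and the channel tray at (630,188). I'll compute fixture poses from the corners.

Run:
```python
from h import *
import json
s=json.load(open('pics/w2.json')); k=lambda L:(np.array(L)+.5)*.64-.5
def q(n,L,z):
    P=ray('wrist',k(L),z,s)[:,:2]*1000; e1=P[1]-P[0]+P[2]-P[3]; e2=P[3]-P[0]+P[2]-P[1]
    print(n,P.mean(0).round(1),np.linalg.norm(e1)/2,np.linalg.norm(e2)/2,[round(np.degrees(np.arctan2(e[1],e[0])),1) for e in(e1,e2)])
q('tray',[(365,96),(507,116),(486,258),(350,241)],.016)
q('stand',[(111,168),(267,128),(287,206),(138,240)],.012)
print('posts',ray('wrist',k([(135,194),(218,174)]),.052,s).round(4))
q('chtray',[(594,118),(687,123),(664,258),(575,253)],.016)
a=cv2.imread('pics/w2_raw.png')
cv2.imwrite('pics/c1.png',np.hstack([cv2.resize(a[60:180,350:450],(400,480),interpolation=cv2.INTER_CUBIC),cv2.resize(a[70:190,60:160],(400,480),interpolation=cv2.INTER_CUBIC)]))
```

```text
tray [643.9   9.8] 126.48421188640128 125.45766625397802 [np.float64(82.7), np.float64(-6.8)]
stand [ 648.1 -198.6] 148.88721695976034 68.30429019894454 [np.float64(102.2), np.float64(12.3)]
posts [[ 0.6552 -0.2348  0.052 ]
 [ 0.6399 -0.1632  0.052 ]]
chtray [652.  195.2] 84.87273724490628 119.41685807134728 [np.float64(87.4), np.float64(-2.3)]
```

View pics/c1.png

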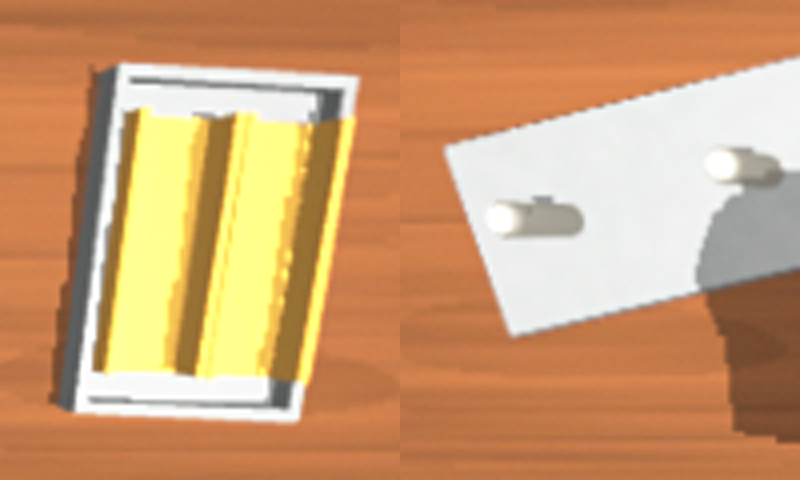

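```bash
python3 -m inch '[{"hand":0.4,"slide":[-28.7,-25.9,-16.3],"yaw":-0.433},{"hand":0.4,"slide":[-28.7,-25.9,-16.3],"yaw":-0.433},{"hand":0.4,"slide":[-28.7,-25.9,-16.3],"yaw":-0.433},{"hand":0.4,"slide":[-28.7,-25.9,-16.3],"yaw":-0.433},{"hand":0.4,"slide":[-28.7,-25.9,-16.3],"yaw":-0.433},{"hand":0.4,"slide":[-28.7,-25.9,-16.3],"yaw":-0.433},{"hand":0.4,"slide":[-28.7,-25.9,-16.3],"yaw":-0.433},{"hand":0.4,"slide":[-28.7,-25.9,-16.3],"yaw":-0.433},{"hand":0.4,"slide":[-28.7,-25.9,-16.3],"yaw":-0.433},{"hand":0.4,"slide":[-28.7,-25.9,-16.3],"yaw":-0.433}]'
python3 - <<'E'
from h import *
a,s=shot('wrist','w3'); cv2.imwrite('pics/w3.png',a); print(s['joints'])
E
```

```text
time_s: 3.58
tcp_pos: [0.4408, -0.269, 0.1503]
ee_rot: [[-0.908, 0.418, 0.002], [0.418, 0.908, -0.001], [-0.003, 0.0, -1.0]]
wrist_force: [-0.0, -0.4, 0.3]
gripper_width: 0.6
[-1.33599243e+01  2.04059635e+01 -2.55211096e+01  1.18726246e-02
 -4.39266961e+01 -1.01350650e+02]
```

View pics/w3.png

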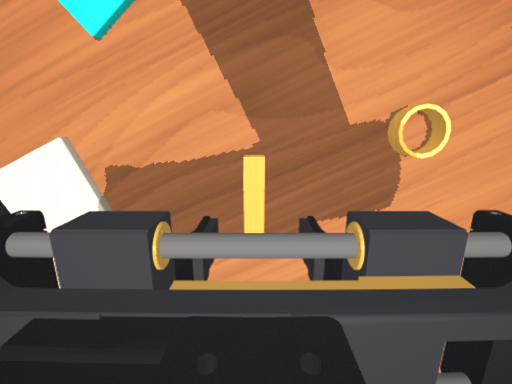

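The bar (end at column 254, row 155) lies aligned between the fingers. Descend and grip.

```bash
python3 -m inch '[{"hand":0.4,"slide":[0,0,-5],"yaw":0},{"hand":0.4,"slide":[0,0,-7.6],"yaw":0},{"hand":0.4,"slide":[0,0,-7.6],"yaw":0},{"hand":1,"slide":[0,0,-7.6],"yaw":0},{"hand":1,"slide":[0,0,-7.6],"yaw":0},{"hand":1,"slide":[0,0,-7.6],"yaw":0},{"hand":1,"slide":[0,0,-7.6],"yaw":0},{"hand":1,"slide":[0,0,-7.6],"yaw":0},{"hand":1,"slide":[0,0,-4],"yaw":0},{"hand":1,"slide":[0,0,0],"yaw":0}]'
```

```text
time_s: 4.88
tcp_pos: [0.4388, -0.2689, 0.149]
ee_rot: [[-0.908, 0.419, -0.003], [0.419, 0.908, 0.001], [0.003, -0.0, -1.0]]
wrist_force: [0.0, -0.3, -2.0]
gripper_width: 0.203
```

```bash
python3 -m inch '[{"hand":1,"slide":[20.1,25.5,2],"yaw":0.31},{"hand":1,"slide":[20.1,25.5,2],"yaw":0.31},{"hand":1,"slide":[20.1,25.5,2],"yaw":0.31},{"hand":1,"slide":[20.1,25.5,2],"yaw":0.31},{"hand":1,"slide":[20.1,25.5,2],"yaw":0.31},{"hand":1,"slide":[20.1,25.5,2],"yaw":0.31},{"hand":1,"slide":[20.1,25.5,2],"yaw":0.31},{"hand":1,"slide":[20.1,25.5,2],"yaw":0.31},{"hand":1,"slide":[20.1,25.5,2],"yaw":0.31}]'
python3 - <<'E'
from h import *
a,s=shot('wrist','w4'); cv2.imwrite('pics/w4.png',a); print(s['tcp_pos'])
E
```

```text
time_s: 6.0
tcp_pos: [0.6398, -0.0156, 0.1692]
ee_rot: [[-0.992, 0.124, -0.001], [0.124, 0.992, -0.0], [0.001, -0.0, -1.0]]
wrist_force: [0.2, -0.4, -1.2]
gripper_width: 0.201
[ 0.63976843 -0.01558101  0.16920825]
```

View pics/w4.png

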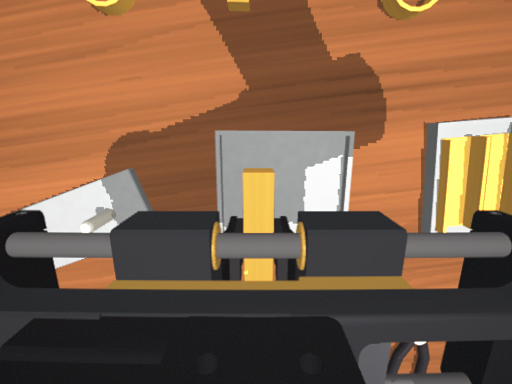

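The gripped bar (near end at (258,170)) sits over the tray, whose near rim runs from (217,131) to (352,131). I'll check the geometry and predict the pixel for the next bars.

Run:
```python
from h import *
import json
s=json.load(open('pics/w4.json'))
P=ray('wrist',[(217,131),(352,131)],.016,s)[:,:2]*1000; print(P.round(1), np.linalg.norm(P[1]-P[0]))
m=P.mean(0); d=(P[1]-P[0])/np.linalg.norm(P[1]-P[0]); n=np.array([d[1],-d[0]]); print('centre',m+63*n, 'jaw ang',np.degrees(np.arctan2(d[1],d[0])))
# bar near end, bottom of bar approx z=tcp-.070-.004
z=s['tcp_pos'][2]-.074+.018
e=ray('wrist',[(258.5,170)],z,s)[0]*1000; print('bar near end',e, 'centre', e[:2]+40*n)
```

```text
[[574.  -43.9]
 [589.   76.8]] 121.63778556561267
centre [644.02617569   8.75583579] jaw ang 82.95627851573786
bar near end [599.17524696  -9.48776519 113.20825072] centre [638.87336161 -14.39283334]
```

```bash
python3 -m inch '[{"hand":1,"slide":[0.3,0.1,-5],"yaw":0},{"hand":1,"slide":[0.3,0.1,-8],"yaw":0},{"hand":1,"slide":[0.3,0.1,-9.1],"yaw":0},{"hand":1,"slide":[0.3,0.1,-9.1],"yaw":0},{"hand":0.7,"slide":[0.3,0.1,-9.1],"yaw":0},{"hand":0.7,"slide":[0.3,0.1,-9.1],"yaw":0},{"hand":0.7,"slide":[0.3,0.1,-9.1],"yaw":0},{"hand":0.7,"slide":[0.3,0.1,-5],"yaw":0},{"hand":0.7,"slide":[0.3,0.1,-1],"yaw":0}]'
```

```text
time_s: 7.18
tcp_pos: [0.6436, -0.0133, 0.16]
ee_rot: [[-0.993, 0.122, -0.001], [0.122, 0.993, -0.0], [0.001, -0.0, -1.0]]
wrist_force: [-0.1, 0.4, -0.3]
gripper_width: 0.3
```

```bash
python3 -m inch '[{"hand":0.4,"slide":[-20.9,0.8,-1],"yaw":-0.035},{"hand":0.4,"slide":[-20.9,0.8,-1],"yaw":-0.035},{"hand":0.4,"slide":[-20.9,0.8,-1],"yaw":-0.035},{"hand":0.4,"slide":[-20.9,0.8,-1],"yaw":-0.035},{"hand":0.4,"slide":[-20.9,0.8,-1],"yaw":-0.035},{"hand":0.4,"slide":[-20.9,0.8,-1],"yaw":-0.035}]'
python3 - <<'E'
from h import *
a,s=shot('wrist','w5'); hsv=cv2.cvtColor(a,cv2.COLOR_BGR2HSV); m=cv2.inRange(hsv,(18,130,110),(35,255,255)); m[230:]=0
for c in cv2.findContours(m,cv2.RETR_EXTERNAL,cv2.CHAIN_APPROX_NONE)[0]:
    if cv2.contourArea(c)<100: continue
    P=ray('wrist',c[:,0],.018,s)[:,:2]*1000; print(cv2.boundingRect(c),P.min(0).round(1),P.max(0).round(1),np.array(cv2.minAreaRect(P.astype(np.float32))[0]).round(1))
E
```

```text
time_s: 7.92
tcp_pos: [0.4362, -0.0048, 0.1499]
ee_rot: [[-0.988, 0.156, 0.002], [0.156, 0.988, 0.0], [-0.002, 0.001, -1.0]]
wrist_force: [0.1, -0.7, -0.2]
gripper_width: 0.596
(118, 201, 43, 10) [ 417.6 -127.6] [429.1 -90.5] [ 422.1 -108.4]
(388, 196, 39, 16) [450.  108.9] [463.9 142.8] [456.1 124.9]
(502, 172, 10, 27) [443.2 211.4] [467.2 219.9] [455.5 215. ]
(246, 155, 22, 75) [393.7 -17.5] [461.3   9.8] [427.4  -3.8]
```

```bash
python3 -m inch '[{"hand":0.4,"slide":[0,0,-5],"yaw":0},{"hand":0.4,"slide":[0,0,-7.6],"yaw":0},{"hand":0.4,"slide":[0,0,-7.6],"yaw":0},{"hand":1,"slide":[0,0,-7.6],"yaw":0},{"hand":1,"slide":[0,0,-7.6],"yaw":0},{"hand":1,"slide":[0,0,-7.6],"yaw":0},{"hand":1,"slide":[0,0,-7.6],"yaw":0},{"hand":1,"slide":[0,0,-7.6],"yaw":0},{"hand":1,"slide":[0,0,-4],"yaw":0},{"hand":1,"slide":[0,0,1],"yaw":0}]'
```

```text
time_s: 9.22
tcp_pos: [0.4335, -0.0056, 0.159]
ee_rot: [[-0.988, 0.157, -0.005], [0.157, 0.988, -0.001], [0.004, -0.002, -1.0]]
wrist_force: [2.0, 1.7, -1.4]
gripper_width: 0.205
```

```bash
python3 -m inch '[{"hand":1,"slide":[21.1,3.65,1],"yaw":0.035},{"hand":1,"slide":[21.1,3.65,1],"yaw":0.035},{"hand":1,"slide":[21.1,3.65,1],"yaw":0.035},{"hand":1,"slide":[21.1,3.65,1],"yaw":0.035},{"hand":1,"slide":[21.1,3.65,1],"yaw":0.035},{"hand":1,"slide":[21.1,3.65,1],"yaw":0.035}]'
python3 - <<'E'
from h import *
a,s=shot('wrist','w6'); cv2.imwrite('pics/w6.png',a); print(s['tcp_pos'])
E
```

```text
time_s: 9.98
tcp_pos: [0.6444, 0.0311, 0.1682]
ee_rot: [[-0.992, 0.122, -0.003], [0.122, 0.992, -0.0], [0.003, -0.001, -1.0]]
wrist_force: [0.3, -0.4, -2.2]
gripper_width: 0.205
[0.64437283 0.03106521 0.1681651 ]
```

View pics/w6.png

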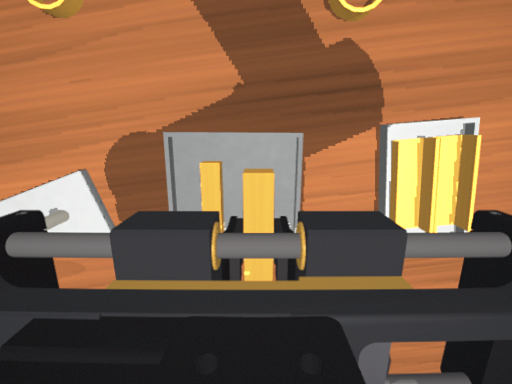

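The first bar lies flat and parallel in the tray (near end at (211,162)), and the second is held above the right half. Lower it and release.

```bash
python3 -m inch '[{"hand":1,"slide":[0.1,0,-5],"yaw":0},{"hand":1,"slide":[0.1,0,-8],"yaw":0},{"hand":1,"slide":[0.1,0,-9],"yaw":0},{"hand":1,"slide":[0.1,0,-9],"yaw":0},{"hand":0.7,"slide":[0.1,0,-9],"yaw":0},{"hand":0.7,"slide":[0.1,0,-9],"yaw":0},{"hand":0.7,"slide":[0.1,0,-9],"yaw":0},{"hand":0.7,"slide":[0.1,0,-5],"yaw":0},{"hand":0.7,"slide":[0.1,0,1],"yaw":0}]'
```

```text
time_s: 11.15
tcp_pos: [0.6457, 0.031, 0.1785]
ee_rot: [[-0.993, 0.122, -0.005], [0.122, 0.993, -0.001], [0.004, -0.002, -1.0]]
wrist_force: [0.4, -0.8, 0.8]
gripper_width: 0.301
```

```bash
python3 -m inch '[{"hand":0.15,"slide":[-20.4,-14.9,-3],"yaw":0},{"hand":0.15,"slide":[-20.4,-14.9,-3],"yaw":0},{"hand":0.15,"slide":[-20.4,-14.9,-3],"yaw":0},{"hand":0.15,"slide":[-20.4,-14.9,-3],"yaw":0},{"hand":0.15,"slide":[-20.4,-14.9,-3],"yaw":0},{"hand":0.15,"slide":[-20.4,-14.9,-3],"yaw":0},{"hand":0.15,"slide":[-20.4,-14.9,-3],"yaw":0}]'
python3 - <<'E'
from h import *
a,s=shot('wrist','w7'); cv2.imwrite('pics/w7.png',a)
print(proj('wrist',np.array([[.442,-.118,.02],[.4755,.134,.02]]),s))
E
```

```text
time_s: 12.02
tcp_pos: [0.4443, -0.1172, 0.1497]
ee_rot: [[-0.993, 0.121, 0.002], [0.121, 0.993, -0.0], [-0.002, 0.0, -1.0]]
wrist_force: [0.3, -0.2, -0.2]
gripper_width: 0.844
[[255.96357697 201.3683716 ]
 [539.94215933 204.10265917]]
```

View pics/w7.png

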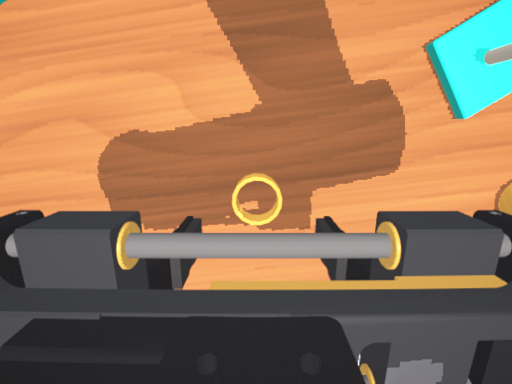

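The ring shows at (257,199) against a predicted (256,201), so it is centred. Grip it.

```bash
python3 -m inch '[{"hand":0.15,"slide":[-0.1,0,-5],"yaw":0},{"hand":0.15,"slide":[-0.1,0,-7.6],"yaw":0},{"hand":0.15,"slide":[-0.1,0,-7.6],"yaw":0},{"hand":1,"slide":[-0.1,0,-7.6],"yaw":0},{"hand":1,"slide":[-0.1,0,-7.6],"yaw":0},{"hand":1,"slide":[-0.1,0,-7.6],"yaw":0},{"hand":1,"slide":[-0.1,0,-7.6],"yaw":0},{"hand":1,"slide":[-0.1,0,-7.6],"yaw":0},{"hand":1,"slide":[-0.1,0,-4],"yaw":0},{"hand":1,"slide":[-0.1,0,2],"yaw":0}]'
```

```text
time_s: 13.32
tcp_pos: [0.4403, -0.1178, 0.1686]
ee_rot: [[-0.992, 0.122, -0.006], [0.122, 0.992, -0.0], [0.006, -0.001, -1.0]]
wrist_force: [1.9, -0.1, -1.2]
gripper_width: 0.498
```

```bash
python3 -m inch '[{"hand":1,"slide":[21.4,-11.8,0],"yaw":0},{"hand":1,"slide":[21.4,-11.8,0],"yaw":0},{"hand":1,"slide":[21.4,-11.8,0],"yaw":0},{"hand":1,"slide":[21.4,-11.8,0],"yaw":0},{"hand":1,"slide":[21.4,-11.8,0],"yaw":0},{"hand":1,"slide":[21.4,-11.8,0],"yaw":0},{"hand":1,"slide":[21.4,-11.8,0],"yaw":0}]'
python3 - <<'E'
from h import *
a,s=shot('wrist','w8'); cv2.imwrite('pics/w8.png',a); print(s['tcp_pos'])
print(proj('wrist',np.array([[.6553,-.2355,.052],[.6395,-.1625,.052]]),s))
E
```

```text
time_s: 14.2
tcp_pos: [0.6546, -0.2351, 0.1695]
ee_rot: [[-0.993, 0.121, -0.001], [0.121, 0.993, 0.0], [0.001, 0.0, -1.0]]
wrist_force: [-0.7, 0.7, -0.0]
gripper_width: 0.499
[ 0.65464069 -0.23509179  0.16949147]
[[256.72288573 209.10264348]
 [344.46334166 179.78978728]]
```

View pics/w8.png

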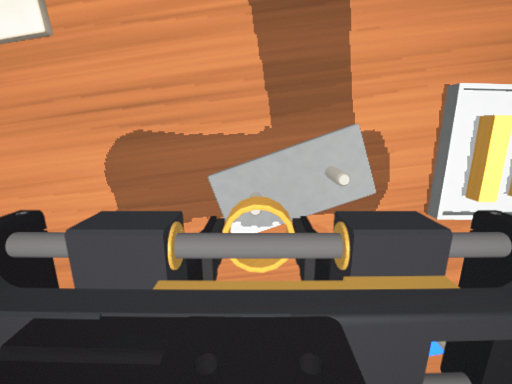

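The posts appear at (344,180) and (256,210), exactly as predicted, and the ring is held on the tool axis. Lower it.

```bash
python3 -m inch '[{"hand":1,"slide":[0,0,-4],"yaw":0},{"hand":1,"slide":[0,0,-7],"yaw":0},{"hand":1,"slide":[0,0,-8.3],"yaw":0},{"hand":1,"slide":[0,0,-8.3],"yaw":0},{"hand":0.35,"slide":[0,0,-8.3],"yaw":0},{"hand":0.35,"slide":[0,0,-8.3],"yaw":0},{"hand":0.35,"slide":[0,0,-8.3],"yaw":0},{"hand":0.35,"slide":[0,0,-4],"yaw":0},{"hand":0.35,"slide":[0,0,0],"yaw":0}]'
```

```text
time_s: 15.38
tcp_pos: [0.6556, -0.2359, 0.1701]
ee_rot: [[-0.993, 0.122, -0.001], [0.122, 0.993, -0.0], [0.001, -0.0, -1.0]]
wrist_force: [0.0, -0.8, 0.1]
gripper_width: 0.648
```

```bash
python3 -m inch '[{"hand":0.15,"slide":[-18,37,-2],"yaw":0},{"hand":0.15,"slide":[-18,37,-2],"yaw":0},{"hand":0.15,"slide":[-18,37,-2],"yaw":0},{"hand":0.15,"slide":[-18,37,-2],"yaw":0},{"hand":0.15,"slide":[-18,37,-2],"yaw":0},{"hand":0.15,"slide":[-18,37,-2],"yaw":0},{"hand":0.15,"slide":[-18,37,-2],"yaw":0},{"hand":0.15,"slide":[-18,37,-2],"yaw":0},{"hand":0.15,"slide":[-18,37,-2],"yaw":0}]'
python3 - <<'E'
from h import *
a,s=shot('wrist','w9'); cv2.imwrite('pics/w9.png',a); print(s['tcp_pos'])
print(proj('wrist',np.array([[.4755,.134,.02],[.434,.259,.022]]),s))
hsv=cv2.cvtColor(a,cv2.COLOR_BGR2HSV); m=cv2.inRange(hsv,(18,110,90),(35,255,255)); m[232:]=0
for c in cv2.findContours(m,cv2.RETR_EXTERNAL,cv2.CHAIN_APPROX_NONE)[0]:
    if cv2.contourArea(c)>100: print(cv2.boundingRect(c), cv2.contourArea(c))
E
```

```text
time_s: 16.5
tcp_pos: [0.4759, 0.1343, 0.1495]
ee_rot: [[-0.993, 0.122, 0.001], [0.122, 0.993, 0.0], [-0.001, 0.0, -1.0]]
wrist_force: [0.6, 0.2, -0.6]
gripper_width: 0.85
[0.47590986 0.13425281 0.14954895]
[[256.79789401 203.64944732]
 [402.67282369 137.65618201]]
(378, 222, 20, 10) 134.5
(119, 222, 20, 10) 133.5
(233, 178, 50, 51) 1914.0
(357, 77, 86, 119) 5926.0
```

Numerically the ring's centre is at (258,203) against a predicted (257,204). Grip it.

```bash
python3 -m inch '[{"hand":0.15,"slide":[0,0,-5],"yaw":0},{"hand":0.15,"slide":[0,0,-7.6],"yaw":0},{"hand":0.15,"slide":[0,0,-7.6],"yaw":0},{"hand":1,"slide":[0,0,-7.6],"yaw":0},{"hand":1,"slide":[0,0,-7.6],"yaw":0},{"hand":1,"slide":[0,0,-7.6],"yaw":0},{"hand":1,"slide":[0,0,-7.6],"yaw":0},{"hand":1,"slide":[0,0,-7.6],"yaw":0},{"hand":1,"slide":[0,0,-4],"yaw":0},{"hand":1,"slide":[0,0,2],"yaw":0}]'
```

```text
time_s: 17.8
tcp_pos: [0.4744, 0.1336, 0.1684]
ee_rot: [[-0.993, 0.122, -0.005], [0.122, 0.993, -0.003], [0.005, -0.004, -1.0]]
wrist_force: [1.3, 1.0, -0.6]
gripper_width: 0.491
```

```bash
python3 -m inch '[{"hand":1,"slide":[16.4,-29.65,0.5],"yaw":0},{"hand":1,"slide":[16.4,-29.65,0.5],"yaw":0},{"hand":1,"slide":[16.4,-29.65,0.5],"yaw":0},{"hand":1,"slide":[16.4,-29.65,0.5],"yaw":0},{"hand":1,"slide":[16.4,-29.65,0.5],"yaw":0},{"hand":1,"slide":[16.4,-29.65,0.5],"yaw":0},{"hand":1,"slide":[16.4,-29.65,0.5],"yaw":0},{"hand":1,"slide":[16.4,-29.65,0.5],"yaw":0}]'
python3 - <<'E'
from h import *
a,s=shot('wrist','w10'); cv2.imwrite('pics/w10.png',a); print(s['tcp_pos'])
print(proj('wrist',np.array([[.6553,-.2355,.052],[.6397,-.1625,.052]]),s))
E
```

```text
time_s: 18.8
tcp_pos: [0.639, -0.1617, 0.1736]
ee_rot: [[-0.993, 0.122, -0.001], [0.122, 0.993, 0.0], [0.002, 0.0, -1.0]]
wrist_force: [-0.0, -0.2, -0.3]
gripper_width: 0.489
[ 0.63902547 -0.16170049  0.17364499]
[[174.59471848 234.89586423]
 [256.27269612 207.83051712]]
```

View pics/w10.png

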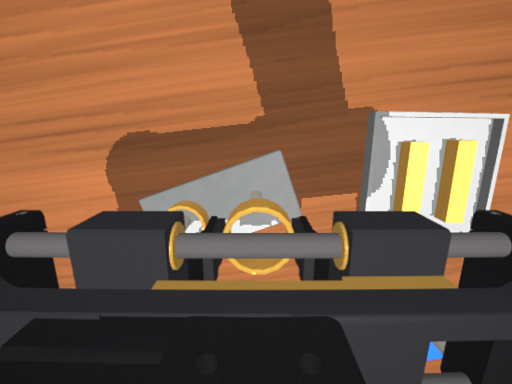

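The first ring is down on its post (187,218), both bars are side by side in the tray, and the second ring is over its post. Lower it.

```bash
python3 -m inch '[{"hand":1,"slide":[0,0,-4],"yaw":0},{"hand":1,"slide":[0,0,-7],"yaw":0},{"hand":1,"slide":[0,0,-8.7],"yaw":0},{"hand":1,"slide":[0,0,-8.7],"yaw":0},{"hand":0.4,"slide":[0,0,-8.7],"yaw":0},{"hand":0.4,"slide":[0,0,-8.7],"yaw":0},{"hand":0.4,"slide":[0,0,-8.7],"yaw":0},{"hand":0.4,"slide":[0,0,-4],"yaw":0},{"hand":0.4,"slide":[0,0,1],"yaw":0}]'
```

```text
time_s: 19.98
tcp_pos: [0.6393, -0.1623, 0.1848]
ee_rot: [[-0.993, 0.122, -0.002], [0.122, 0.993, -0.0], [0.002, -0.0, -1.0]]
wrist_force: [0.5, 0.3, 0.6]
gripper_width: 0.6
```

```bash
python3 -m inch '[{"hand":0.25,"slide":[-20.5,42.1,-3],"yaw":-0.21},{"hand":0.25,"slide":[-20.5,42.1,-3],"yaw":-0.21},{"hand":0.25,"slide":[-20.5,42.1,-3],"yaw":-0.21},{"hand":0.25,"slide":[-20.5,42.1,-3],"yaw":-0.21},{"hand":0.25,"slide":[-20.5,42.1,-3],"yaw":-0.21},{"hand":0.25,"slide":[-20.5,42.1,-3],"yaw":-0.21},{"hand":0.25,"slide":[-20.5,42.1,-3],"yaw":-0.21},{"hand":0.25,"slide":[-20.5,42.1,-3],"yaw":-0.21},{"hand":0.25,"slide":[-20.5,42.1,-3],"yaw":-0.21},{"hand":0.25,"slide":[-20.5,42.1,-3],"yaw":-0.21}]'
python3 - <<'E'
from h import *
a,s=shot('wrist','w11'); cv2.imwrite('pics/w11.png',a); print(s['tcp_pos'])
b=np.array([.434,.259]);t=np.radians(161);l=np.array([np.cos(t),np.sin(t)])*.045;n=np.array([-l[1],l[0]])/.045*.018
print(proj('wrist',np.array([[*(b+l+n),.022],[*(b+l-n),.022]]),s))
E
```

```text
time_s: 21.22
tcp_pos: [0.4348, 0.2584, 0.1544]
ee_rot: [[-0.945, 0.326, 0.0], [0.326, 0.945, 0.0], [-0.0, 0.0, -1.0]]
wrist_force: [0.2, 0.4, -0.2]
gripper_width: 0.748
[0.43478023 0.25839174 0.1544496 ]
[[235.61624926 150.61481905]
 [278.64013813 150.57442307]]
```

View pics/w11.png

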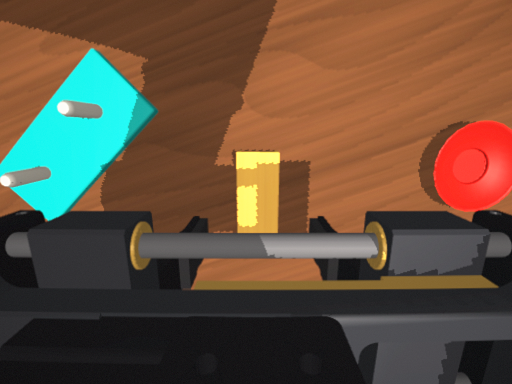

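The channel's near edge runs from (236,152) to (279,152), as predicted and square to the jaws. I'll grip only its upper 8 mm so the fingertips clear the leg tops when nesting.

```bash
python3 -m inch '[{"hand":0.25,"slide":[0,0,-4],"yaw":0},{"hand":0.25,"slide":[0,0,-7.1],"yaw":0},{"hand":0.25,"slide":[0,0,-7.1],"yaw":0},{"hand":1,"slide":[0,0,-7.1],"yaw":0},{"hand":1,"slide":[0,0,-7.1],"yaw":0},{"hand":1,"slide":[0,0,-7.1],"yaw":0},{"hand":1,"slide":[0,0,-7.1],"yaw":0},{"hand":1,"slide":[0,0,-7.1],"yaw":0}]' && python3 -m inch '[{"hand":1,"slide":[0,0,4],"yaw":0},{"hand":1,"slide":[0,0,8],"yaw":0},{"hand":1,"slide":[0,0,8],"yaw":0}]'
```

```text
time_s: 22.28
tcp_pos: [0.4348, 0.2588, 0.0839]
ee_rot: [[-0.945, 0.326, 0.0], [0.326, 0.945, 0.0], [-0.0, 0.0, -1.0]]
wrist_force: [-1.3, -0.4, 6.1]
gripper_width: 0.406
time_s: 22.65
tcp_pos: [0.4358, 0.2601, 0.166]
ee_rot: [[-0.945, 0.326, 0.005], [0.326, 0.945, 0.005], [-0.003, 0.007, -1.0]]
wrist_force: [-0.8, -0.3, -1.7]
gripper_width: 0.409
```

```bash
python3 -m inch '[{"hand":1,"slide":[21.65,-6.4,0.5],"yaw":0.29},{"hand":1,"slide":[21.65,-6.4,0.5],"yaw":0.29},{"hand":1,"slide":[21.65,-6.4,0.5],"yaw":0.29},{"hand":1,"slide":[21.65,-6.4,0.5],"yaw":0.29},{"hand":1,"slide":[21.65,-6.4,0.5],"yaw":0.29},{"hand":1,"slide":[21.65,-6.4,0.5],"yaw":0.29},{"hand":1,"slide":[21.65,-6.4,0.5],"yaw":0.29},{"hand":1,"slide":[21.65,-6.4,0.5],"yaw":0.29}]'
python3 - <<'E'
from h import *
a,s=shot('wrist','w12'); cv2.imwrite('pics/w12.png',cv2.resize(a[90:250,150:370],None,fx=3.5,fy=3.5,interpolation=cv2.INTER_CUBIC)); print(s['tcp_pos'])
E
```

```text
time_s: 23.65
tcp_pos: [0.6503, 0.1954, 0.1685]
ee_rot: [[-0.999, 0.041, -0.0], [0.041, 0.999, 0.0], [0.0, 0.0, -1.0]]
wrist_force: [0.1, -0.4, 0.1]
gripper_width: 0.408
[0.65034813 0.19543401 0.16850285]
```

View pics/w12.png

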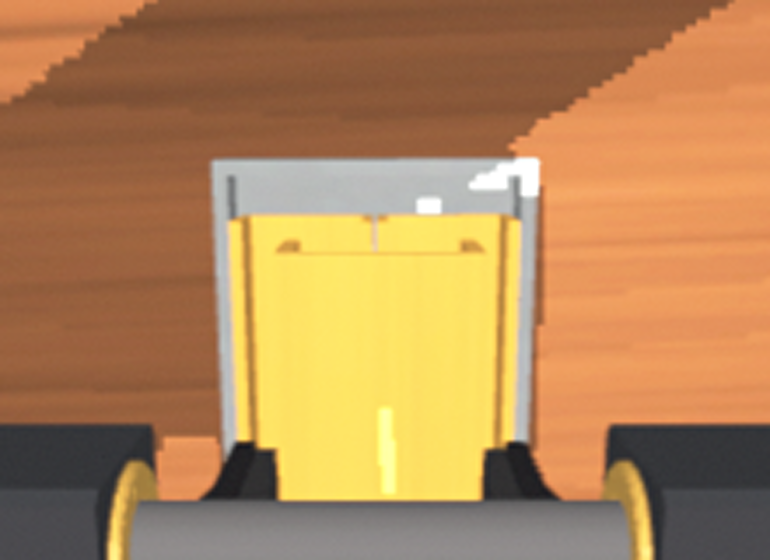

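The held channel (near edge at crop (275..487,252)) is centred over the seam at crop x=375. The tray rim corners are at (212,158) and (539,158). Compute the offset.

Run:
```python
from h import *
import json
s=json.load(open('pics/w12.json')); k=lambda L:(np.array(L,float)+.5)/3.5-.5+np.array([150,90])
R=np.array(s['ee_rot']);p=np.array(s['tcp_pos'])
def show(n,L,z):
    P=ray('wrist',k(L),z,s); T=(P-p)@R; print(n,(P[:,:2]*1000).round(1).tolist(),'tool xy',(T[:,:2]*1000).round(1).tolist())
show('rim corners',[(212,158),(539,158)],.016)
show('seam top',[(375,216)],.026)
show('channels near corners',[(229,218),(522,218)],.026)
h=p[2]-.0839+.022
show('held',[(275,252),(487,252)],h)
```

```text
rim corners [[590.4, 155.4], [593.9, 239.4]] tool xy [[58.2, -42.4], [58.2, 41.6]]
seam top [[606.1, 196.8]] tool xy [[44.2, -0.5]]
channels near corners [[605.1, 160.3], [608.1, 233.5]] tool xy [[43.8, -37.0], [43.7, 36.3]]
held [[604.8, 180.6], [606.2, 215.7]] tool xy [[44.9, -16.6], [44.9, 18.5]]
```

```bash
python3 -m inch '[{"hand":1,"slide":[0,-0.1,-3],"yaw":0},{"hand":1,"slide":[0,-0.1,-5],"yaw":0},{"hand":1,"slide":[0,-0.1,-6],"yaw":0},{"hand":1,"slide":[0,-0.1,-7.1],"yaw":0},{"hand":1,"slide":[0,-0.1,-7.1],"yaw":0},{"hand":1,"slide":[0,-0.1,-7.1],"yaw":0}]'
```

```text
time_s: 24.45
tcp_pos: [0.6516, 0.194, 0.098]
ee_rot: [[-0.999, 0.042, 0.001], [0.042, 0.999, 0.0], [-0.001, 0.001, -1.0]]
wrist_force: [-0.5, -0.4, -0.8]
gripper_width: 0.407
```

No contact force. Release, retreat and back out to look.

```bash
python3 -m inch '[{"hand":0.45,"slide":[0,0,0],"yaw":0},{"hand":0.45,"slide":[0,0,0],"yaw":0},{"hand":0.45,"slide":[0,0,0],"yaw":0},{"hand":0.45,"slide":[0,0,5],"yaw":0},{"hand":0.45,"slide":[6,-10,16],"yaw":0},{"hand":0.45,"slide":[8,-18,21],"yaw":0},{"hand":0.45,"slide":[8,-18,21],"yaw":0},{"hand":0.45,"slide":[8,-18,21],"yaw":0},{"hand":0.45,"slide":[8,-18,21],"yaw":0},{"hand":0.45,"slide":[8,-18,21],"yaw":0}]'
python3 - <<'E'
from h import *
a,s=shot('wrist','w13'); t,_=shot('scene','s1'); print(s['tcp_pos'])
x=cv2.resize(a[0:230],(800,359),interpolation=cv2.INTER_CUBIC); y=cv2.resize(t[170:290,150:350],(400,240),interpolation=cv2.INTER_CUBIC)
p,_=shot('top','t1'); q=cv2.resize(p[100:220,90:290],(400,240),interpolation=cv2.INTER_CUBIC)
cv2.imwrite('pics/w13.png',np.vstack([x,np.hstack([y,q])]))
E
```

```text
time_s: 25.7
tcp_pos: [0.7308, 0.0137, 0.3066]
ee_rot: [[-0.999, 0.043, -0.001], [0.043, 0.999, 0.001], [0.001, 0.001, -1.0]]
wrist_force: [-1.3, 0.0, -0.2]
gripper_width: 0.55
[0.73079812 0.01366761 0.30661283]
```

View pics/w13.png

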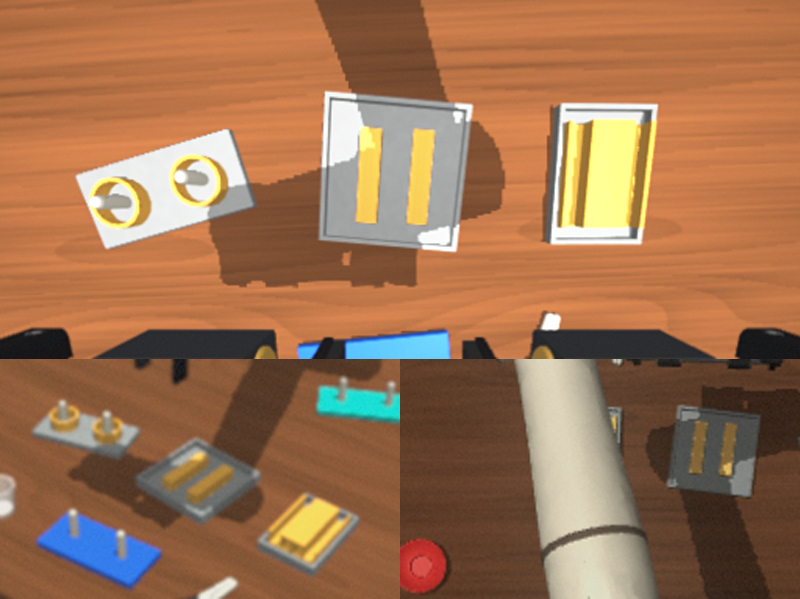

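Rings are on both posts (low on the board), bars lie flat side by side, and the channel is between the two in its tray. I'll check its settled height numerically.

Run:
```python
from h import *
import json
s=json.load(open('pics/w13.json'))
c=np.array([.6518,.1942]); t=np.radians(177.6); l=np.array([np.cos(t),np.sin(t)]); n=np.array([l[1],-l[0]])
for z in (.029,.036):
    print(z,proj('wrist',[[*(c+a*.045*l+b*.018*n),z] for a,b in((1,-1),(1,1),(-1,1),(-1,-1))],s).round(1).tolist())
a=cv2.imread('pics/w13_raw.png'); b=cv2.imread('pics/s1_raw.png')
x=cv2.resize(a[60:165,345:430],(486,600),interpolation=cv2.INTER_CUBIC); y=cv2.resize(b[225:290,270:335],(300,300),interpolation=cv2.INTER_CUBIC)
cv2.imwrite('pics/c2.png',np.hstack([x,np.vstack([y,np.zeros_like(y)])]))
```

```text
0.029 [[379.4, 75.6], [406.6, 75.9], [398.7, 145.6], [372.9, 145.5]]
0.036 [[381.8, 74.5], [409.6, 74.9], [401.4, 145.9], [375.1, 145.8]]
```

View pics/c2.png

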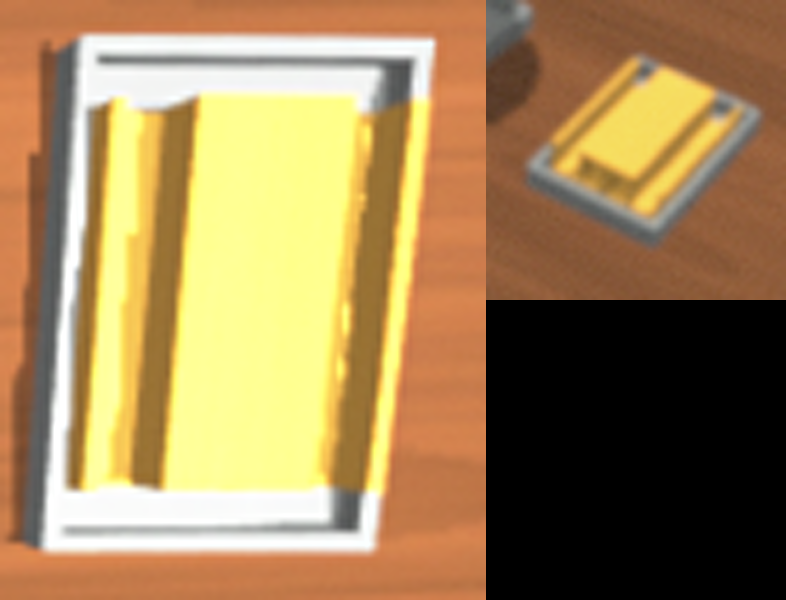

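The channel's top-left corners are at raw (379.6,76.6) and (373.4,145.5). That matches the z = 29 mm prediction of (379.4,75.6) and (372.9,145.5), not the 36 mm one, so it has settled. Handing in.

```bash
python3 -c "
from station import finish_job
print(finish_job())"
```

```text
the job is handed in; nothing more can be done
None
```

All five pieces are sorted and the job is handed in at about 26 s of robot time, in the order asked: bars, then rings, then channel.

- **Bars:** they lie flat and parallel in the empty tray, about 44 mm centre to centre.
- **Rings:** there is one ring on each post of the grey stand. By eye, both sit low on the board in the wrist and scene views; I did not measure their height.
- **Channel:** it lies legs-down and level between the two in the tray. Its measured corners match the settled height (web top at 29 mm) to about 1 px, rather than the height it was released from.

The arm ended clear of everything, with no contact force beyond sensor noise. The red lid and charcoal block were not touched, though I did not measure the charcoal again at the end. No check failed or disagreed; position estimates from the top and wrist cameras differed by up to about 4 mm, and the wrist views settled those.

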